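# Open the trim clamp to the marked width

### The job

One more strip of trim has to fit in the bar clamp: press the green release paddle on the sliding jaw down with the fingertips and, keeping it down, push the jaw back along its bar, away from the white strips, until its red pointer stands level with the yellow marker. Then let go so that the paddle springs up and the ratchet holds again. Leave the white strips, the marker and everything else on the counter where they are.

Things in the scene. Friction and masses are not known exactly. Their poses are not given: they have to be found in the camera images.
- clamp: bar clamp on a dark wooden board 190 x 520 x 16 mm, fixed to the counter. Origin: on the counter, under the bar's centre line; z up, y along the bar, the way the jaw OPENS (is pushed back), x across towards the marker. Steel bar 24 mm wide, top 54 mm up; side rails at x = +-60 mm, 54 mm high; fixed blue jaw: face at y = -167 mm, 86 mm high; bar end stop at y = 263 mm, 58 mm high.
- jaw (a joint): blue sliding jaw on the bar: 0 to 0.19 m, grows as it is pushed back (opens). About 5 N of friction; stays where it is left. A ratchet under the bar (teeth 10 mm apart) stops it going back, after up to 10 mm of slack, unless the release paddle is held down; the other way (closing) it clicks along without pressing.
- release (a joint): green release paddle: press depth in m, 0 up to 0.009 fully down; a spring returns it (5 N at the top, 9 N at the bottom). The ratchet is free from about 5 mm down; 7 mm is safe. Left alone it rests 0 to 5 mm down, depending on where the pawl stands on a tooth.
- release_top (a point): centre of the paddle's top, moves with it; 78 mm above the counter when fully up, 69 mm fully down. Paddle 46 mm across the bar x 58 mm along it, in a saddle of the jaw open at both sides: on the strips' side (clamp -y) the jaw's face plate, edge 33 mm from this point, 85 mm high; on the back side (clamp +y) the heel, face 33 mm from this point.
- heel_face (a point): on the jaw's heel, the blue block behind the paddle: the middle of its upright face that looks at the paddle, 95 mm above the counter. Heel 70 mm wide across the bar, 32 mm thick along it, top 105 mm above the counter. A fingertip that holds the paddle down pushes against this face.
- jaw_pointer (a point): tip of the red pointer bar (40 x 6 x 5 mm) that sticks out of the jaw's face plate over the rail with the scale; 63 mm above the counter. Axes as the clamp's.
- marker_line (a point): black line on top of the yellow marker (26 mm across the bar x 14 x 26 mm high) that sits on the outside of the scale rail, 60 mm above the counter, beside the pointer's path. Axes as the clamp's. The pointer is level with it when both have the same y in the clamp's frame. It starts 60 to 170 mm behind the pointer.
- strip_a: white trim strip 200 x 45 x 22 mm lying across the clamp against its fixed jaw, loose, origin under its centre
- strip_b: second white trim strip, the same, next to the first, on the sliding jaw's side; the jaw's face stands 5 to 40 mm from it
- glue: white glue bottle, 52 mm across, 125 mm high, loose, stands beyond the clamp; origin under its centre
- paint_pot: paint sample pot, 72 mm across, 75 mm high, loose, beyond the clamp; origin under its centre
- tape: roll of tape lying flat, 90 mm across, 30 mm high, loose, beyond the clamp; origin under its centre
- brush: paint brush, 200 mm long, 20 mm high, lying on the robot's side of the clamp, along it, low
- putty_knife: putty knife, 200 mm long, 20 mm high, lying on the robot's side of the clamp, along it, low

How it is judged:
By the outcome, as a careful person would: the job done as asked, in the order asked, and still so for the second after the job is handed in, with the robot touching nothing.
It also fails if it takes over 38 s, if anything falls off the work surface, if the arm or the gripper's body presses on something with over 40 N, if the wrist force passes 120 N, or if a joint passes its speed limit or range.

### The arm

A 6-joint arm with a two-finger parallel gripper is mounted at the origin on the work surface. World frame = base frame: x ahead of the robot, y to its left, z up, the work surface at z = 0. Lengths are in m, angles in degrees, forces in N, time in s.
With the tool pointing down it reaches from about 0.375 to 0.9 m from the base axis. Payload 3.1 kg.
Tool frame: the origin (TCP) lies at the centre of the arm's flange, where the gripper is bolted on; the fingertips stand 182 mm ahead of it and the grasp point (between the pads) lies 164 mm ahead of it; x points along the fingers, z is the direction in which the jaws open and shut, and the axes are right-handed (so a half turn about x gives the same grasp; the last joint's range is limited). The gripper opens to 87 mm and grips with 3 to 60 N. Pads are 19 mm wide; open, the fingers measure 117 mm over their backs; the gripper's body (75 mm by 190 mm) begins 51 mm behind the grasp point.
Start: joints at [-77.435, 30.224, 82.088, -0, 67.689, -10.227], TCP at [0.242, -0.576, 0.405] pointing down, gripper open.
Joint ranges: [-176.69, 176.69], [-43.24, 126.21], [12.49, 139.97], [-82, 262], [0, 151.66], [-163.58, 163.58]. Speed limits (degrees/s): [159.86, 159.86, 180, 180, 180, 180].

### API

Orientations are given as a 3x3 rotation matrix whose columns are the frame's x, y, z axes.
In Python, from rig import bot gives the robot as it stands.
- The arm moves only by the shell command python3 -m crank 'ROWS' [OPENING]. ROWS is JSON, a list of rows, each an object with "offset": the shift along the tool's x, y, z in m, a list of three; "spin": the turn about the tool's x in rad. A call has 1 to 12 rows; each row shifts and turns the commanded pose from where the row before left it, along the tool's axes as they then stand; what a row does not reach is not made up. A row lasts 1/10 s, in which the tool goes at most 50 mm and 8.59 degrees, less where a joint would pass 70% of its speed; a pose out of reach is approached as far as the arm can. A call is refused whole if a number of a shift passes 0.05 or a number of a turn 0.15, either way. A call with a gripper value outside its range is refused whole. OPENING is the finger opening in m, from 0 to 0.087, set as the call begins (- or left out, the last holds). The fingers move at their own pace and stop on an object; the grip force is fixed at half the most. Time passes only in rows, so rows that do not move let the fingers close. It gives the time, the measured TCP pose, the force and the opening at its end, in the units of the state.
- bot.read_state(): the state, without advancing time (a new reading comes with each control period).
- bot.capture(name): name is "side" or "top"; returns a dict with "pixels" (420x560x3 uint8, blue, green, red), "depth" (420x560 float32, m along the optical axis (not along the pixel's ray), 0 where there is no reading), "K" (3x3 intrinsics, pixels), "world_to_cam" (4x4, takes a point from world to camera coordinates). Camera axes: x right, y up, looking along -z (the intrinsics and any distortion apply to the point x, -y, -z); pixel columns grow to the right and rows downward; lengths in m; the calibration is good to about 2 mm. A picture is of the moment at which its call begins.
- bot.hand_in(): hands the job in, once; it reports no verdict.
Trained networks look in a picture, given as the dict that the camera call returned (one of the last four; its "shot" number tells which), for a name from the list of things; names that differ only in an ending like _2 or _b are one class to them, and where a whole thing is asked for, a point or a joint stands for the part that bears it (a point fixed in the world has none). Each returns a list of dicts, best first, with "p" (0 to 1); they miss things now and then, are a little off and sometimes report something else, mostly with a low value. They report only what shows in the picture. A call takes as long as a camera call.
- bot.regions_of(label, picture): "region" (420x560 bool, what is visible of it) and "extent" ([centre column, centre row, width, height] in pixels, round what is visible of it).
The state is a dict: "time_s": time; "joint_positions": joint angles; "qvel": joint speeds; "tau": joint torques, N m; "position": TCP position; "tcp_rot": TCP orientation; "force": force on the tool from outside, world axes, zero at the start; "moment": the same for the moment, N m; "opening": opening from 0.0 (shut) to 1.0 (fully open).
Only numpy, scipy, OpenCV 4.12 (cv2) and the standard library are available. Lean on these libraries where they do the work, as an engineer would, in place of code of your own. Each camera call takes 0.05 s, during which the arm holds its last target.

## Working session

There is one attempt and no reset: what is moved stays moved. The work goes in short steps, Python scripts to look and compute and a shell command to move; the robot and the scene stay as the last step left them, time stands still between calls to the robot, and variables do not carry over. Pictures are saved under pics/ and viewed, and the job is handed in when it is done.

```bash
mkdir -p pics; ls
python3 - <<'E'
from rig import bot
import cv2,numpy as np
s=bot.read_state();print(s['time_s'],s['position'],s['tcp_rot'],s['force'],s['opening'])
for n in('side','top'):
    c=bot.capture(n);cv2.imwrite(f'pics/{n}0.png',c['pixels']);print(n,c['K'],c['world_to_cam'])
    np.savez(f'{n}0.npz',**{k:v for k,v in c.items() if k in('pixels','depth','K','world_to_cam')})
    print([k for k in c])
E
```

```text
pics
0.0 [ 0.24206031 -0.57583602  0.40375368] [[-4.79411840e-04  9.21918907e-01  3.87382626e-01]
 [ 2.15724095e-03  3.87382723e-01 -9.21916467e-01]
 [-9.99997558e-01  3.93699993e-04 -2.17451708e-03]] [0.08990794 0.25922237 1.07879025] 0.9991081867410252
side [[389.54219739   0.         275.30582739]
 [  0.         389.54219739 210.89064893]
 [  0.           0.           1.        ]] [[-0.93055585 -0.36570336  0.01807941  0.5050643 ]
 [ 0.29719778 -0.72555415  0.6206808  -0.23826049]
 [-0.21386746  0.58295131  0.78385488 -0.71839216]
 [ 0.          0.          0.          1.        ]]
['pixels', 'depth', 'K', 'world_to_cam', 'shot']
top [[546.48909852   0.         275.72253657]
 [  0.         546.48909852 220.24960329]
 [  0.           0.           1.        ]] [[ 0.02546735 -0.9990899  -0.0342168  -0.01771007]
 [ 0.98759106  0.01983877  0.15578936 -0.57419409]
 [-0.15496876 -0.03775975  0.98719749 -0.92809899]
 [ 0.          0.          0.          1.        ]]
['pixels', 'depth', 'K', 'world_to_cam', 'shot']
```

View pics/side0.png

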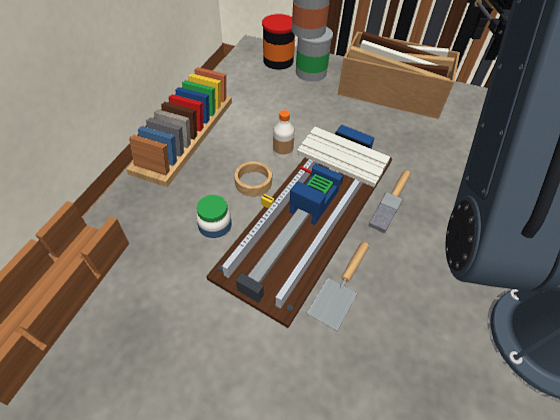

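View pics/top0.png

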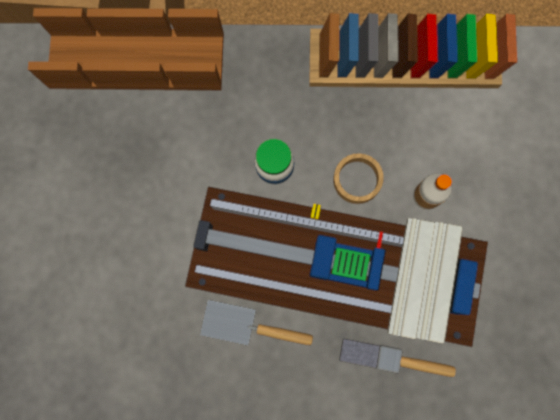

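The side and top pictures both show the clamp: in the top view the paddle is at about (352,264), the pointer at (381,240), the marker at (316,211) and the strips at (426,280). Next I'll measure them.

```bash
cat > h.py <<'E'
import numpy as np,cv2
def cloud(c):
    d=c['depth'];K=c['K'];T=np.linalg.inv(c['world_to_cam'])
    v,u=np.mgrid[0:d.shape[0],0:d.shape[1]]
    p=np.stack([(u-K[0,2])/K[0,0]*d,-(v-K[1,2])/K[1,1]*d,-d],-1)
    P=p@T[:3,:3].T+T[:3,3];P[d<=0]=np.nan
    return P
def ray(c,u,v):
    K=c['K'];T=np.linalg.inv(c['world_to_cam'])
    return T[:3,3],T[:3,:3]@np.array([(u-K[0,2])/K[0,0],-(v-K[1,2])/K[1,1],-1])
def at_z(c,u,v,z):
    o,d=ray(c,u,v);return o+d*(z-o[2])/d[2]
def proj(c,P):
    q=c['world_to_cam'][:3,:3]@np.asarray(P)+c['world_to_cam'][:3,3];K=c['K']
    return np.array([K[0,0]*q[0]/-q[2]+K[0,2],K[1,1]*-q[1]/-q[2]+K[1,2]])
def tri(c1,p1,c2,p2):
    o1,d1=ray(c1,*p1);o2,d2=ray(c2,*p2)
    s=np.linalg.lstsq(np.stack([d1,-d2],1),o2-o1,rcond=None)[0]
    a=o1+s[0]*d1;b=o2+s[1]*d2
    return (a+b)/2,np.linalg.norm(a-b)
E
python3 - <<'E'
from rig import bot
from h import *
np.set_printoptions(precision=4,suppress=True)
cs={n:bot.capture(n) for n in('top','side')}
for l in ['clamp','jaw','release','release_top','heel_face','jaw_pointer','marker_line','strip_a','glue','paint_pot','tape','brush','putty_knife']:
  for n,c in cs.items():
    P=cloud(c)
    for r in bot.regions_of(l,c)[:2]:
        m=r['region'];q=P[m];q=q[~np.isnan(q[:,0])]
        print(l,n,round(r['p'],2),np.round(r['extent'],1),m.sum(),np.median(q,0) if len(q) else '', 'zmax',np.percentile(q[:,2],98) if len(q) else '')
E
```

```text
clamp top 0.92 [335.6 267.5 301.  157.6] 24316 [ 0.5034 -0.0672  0.0187] zmax 0.10520897965596047
clamp top 0.6 [256.6 324.7 115.4  43.8] 2470 [0.3835 0.0633 0.0047] zmax 0.022004489412583202
clamp side 0.63 [298.6 226.1 186.5 203.1] 14303 [ 0.5052 -0.0131  0.0195] zmax 0.10519591059159956
jaw top 0.62 [347.6 261.6  73.1  60.5] 2917 [ 0.4972 -0.1284  0.0788] zmax 0.10796797039012374
jaw top 0.42 [440.1 283.1  42.9 123.4] 3342 [ 0.469  -0.2826  0.0749] zmax 0.0798801842554036
jaw side 0.88 [316.4 194.   52.1  56.6] 1908 [ 0.4958 -0.0986  0.0787] zmax 0.1074324479763052
release top 0.73 [396.8 357.2 114.6  41.4] 2056 [ 0.336  -0.1994  0.0192] zmax 0.023689768774115327
release top 0.58 [350.7 265.2  38.   30.7] 982 [ 0.4973 -0.1336  0.0767] zmax 0.08020852808505928
release side 0.5 [319.9 185.3  25.1  16. ] 291 [ 0.4948 -0.1425  0.0772] zmax 0.10418876914839587
release_top top 0.57 [351.1 264.9  35.4  29.8] 876 [ 0.4968 -0.1349  0.0769] zmax 0.08032958058254114
release_top top 0.31 [256.4 323.2 114.1  43.6] 2416 [0.3839 0.0639 0.0047] zmax 0.02200930334535392
release_top side 0.84 [321.
[... 1966 characters left out ...]
729254533
tape top 0.72 [358.  181.9  47.4  49.7] 1039 [ 0.6581 -0.1517  0.0295] zmax 0.03421976703124528
tape side 0.98 [252.4 178.9  36.5  41.1] 829 [ 0.6602 -0.1467  0.0238] zmax 0.033301710472042
brush top 0.81 [394.9 357.2 119.   37.3] 2093 [ 0.3362 -0.1984  0.0191] zmax 0.023688348244160818
brush side 0.64 [388.1 201.9  43.8  64.2] 919 [ 0.3389 -0.1872  0.0191] zmax 0.022760756597536288
putty_knife top 0.73 [257.  323.6 117.3  47.6] 2563 [0.3835 0.0616 0.0046] zmax 0.0219458997294776
putty_knife side 0.91 [338.9 285.8  60.   88.1] 1834 [0.387  0.0704 0.0045] zmax 0.02145552760424984
putty_knife side 0.33 [299.2 227.1 183.4 204. ] 14550 [ 0.5049 -0.0128  0.0193] zmax 0.10512906614937124
```

Run:
```python
import cv2,numpy as np
for n,(x0,x1,y0,y1) in {'side':(215,405,120,310),'top':(290,410,190,300)}.items():
    i=cv2.imread(f'pics/{n}0.png')[y0:y1,x0:x1]
    k=min(800/(x1-x0),600/(y1-y0));k=int(k)
    cv2.imwrite(f'pics/{n}0z.png',cv2.resize(i,None,fx=k,fy=k,interpolation=cv2.INTER_CUBIC));print(n,k)
```

```text
side 3
top 5
```

View pics/top0z.png

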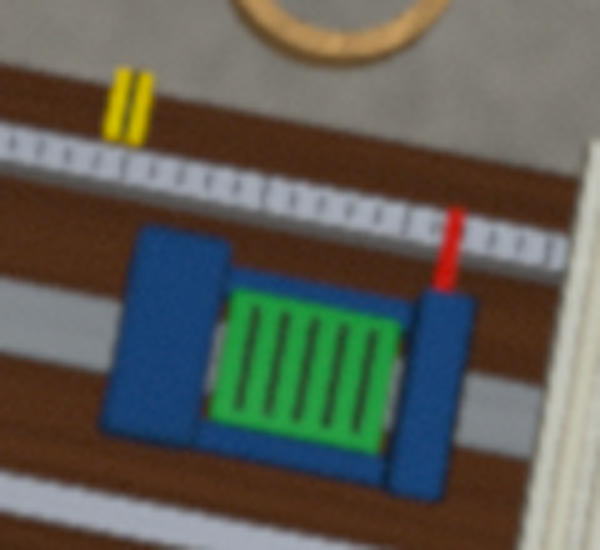

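View pics/side0z.png

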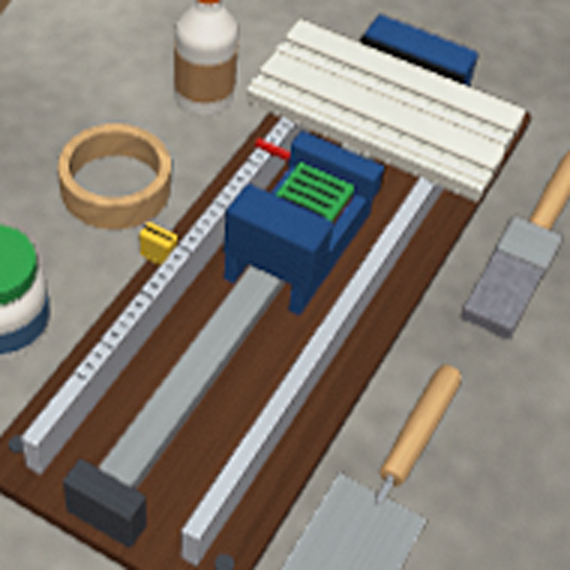

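Run:
```python
from h import *
np.set_printoptions(precision=4,suppress=True)
for n in('top','side'):
    c=dict(np.load(f'{n}0.npz'));P=cloud(c);im=c['pixels'];hsv=cv2.cvtColor(im,cv2.COLOR_BGR2HSV)
    H,S,V=hsv[...,0],hsv[...,1],hsv[...,2]
    box=(P[...,0]>.3)&(P[...,0]<.62)&(P[...,1]>-.36)&(P[...,1]<.2)
    def rep(name,m,b=None):
        q=P[m];print(n,name,m.sum(),'min',np.percentile(q,3,axis=0),'max',np.percentile(q,97,axis=0),'mean',q.mean(0));return q
    g=box&(H>45)&(H<80)&(S>120)&(V>60);rep('green',g)
    r=box&((H<6)|(H>174))&(S>180)&(V>120)&(P[...,2]>.04);rep('red',r)
    vv,uu=np.nonzero(r);print('px',uu.min(),uu.max(),vv.min(),vv.max(),uu.mean(),vv.mean())
    y=box&(H>20)&(H<35)&(S>150)&(V>120)&(P[...,2]>.03);rep('yel',y)
    vv,uu=np.nonzero(y);print('px',uu.min(),uu.max(),vv.min(),vv.max(),uu.mean(),vv.mean())
    # rails: z 0.05-.06 greyish
    st=box&(abs(P[...,2]-.056)<.006)&(S<70)&(V>90)
    q=P[st]
    for lo,hi in((.36,.47),(.47,.535),(.535,.62)):
        # preliminary by rotated coordinate
        pass
    bl=box&(H>100)&(H<120)&(S>150);
    for z0,z1 in((.098,.113),(.08,.092)):
        m=bl&(P[...,2]>z0)&(P[...,2]<z1)
        if m.sum()>20:
            q=P[m];q2=q[:,:2].astype(np.float32);print('blue',z0,m.sum(),cv2.minAreaRect(q2),q.mean(0))
    bd=box&(abs(P[...,2]-.018)<.007)&(V<90)
    q=P[bd];print('board',cv2.minAreaRect(q[:,:2].astype(np.float32)),np.median(q[:,2]))
```

```text
top green 915 min [ 0.4755 -0.1619  0.0737] max [ 0.5205 -0.1079  0.08  ] mean [ 0.4976 -0.1344  0.0765]
top red 43 min [ 0.5284 -0.188   0.0612] max [ 0.5545 -0.1807  0.0672] mean [ 0.54   -0.1846  0.0639]
px 377 382 232 247 379.2093023255814 240.34883720930233
top yel 112 min [ 0.5778 -0.0807  0.0577] max [ 0.6019 -0.0667  0.0642] mean [ 0.5897 -0.074   0.061 ]
px 311 320 204 218 315.25 210.97321428571428
blue 0.098 751 ((0.5057024955749512, -0.08647411316633224), (0.031136691570281982, 0.06882169842720032), 80.4461441040039) [ 0.5054 -0.0861  0.1057]
blue 0.08 1370 ((0.47560521960258484, -0.25141066312789917), (0.1726599782705307, 0.08850782364606857), 79.72518157958984) [ 0.4712 -0.2743  0.0864]
board ((0.47964298725128174, -0.10206341743469238), (0.5164867639541626, 0.27932479977607727), 89.66167449951172) 0.01698513336682672
side green 258 min [ 0.4741 -0.1619  0.0745] max [ 0.5171 -0.1237  0.0794] mean [ 0.4953 -0.1423  0.0774]
side red 27 min [ 0.5292 -0.187   0.0599] max [ 0.5557 -0.1787  0.0664] mean [ 0.5432 -0.1836  0.0631]
px 300 311 166 172 304.962962962963 169.1851851851852
side yel 104 min [ 0.5791 -0.0793  0.0383] max [ 0.6024 -0.0655  0.0623] mean [ 0.5911 -0.0702  0.0546]
px 262 273 194 207 266.84615384615387 200.57692307692307
blue 0.098 432 ((0.5059115886688232, -0.08553355932235718), (0.03347105160355568, 0.06704933941364288), 79.42767333984375) [ 0.5051 -0.0819  0.1051]
blue 0.08 629 ((0.48456689715385437, -0.200861394405365), (0.267842173576355, 0.08736870437860489), 79.95232391357422) [ 0.4802 -0.2187  0.086 ]
board ((0.46854305267333984, -0.10544538497924805), (0.5176308155059814, 0.25693410634994507), 79.53604888916016) 0.017137182992963795
```

```bash
cat >> h.py <<'E'
from rig import bot
def hsvm(c):
    h=cv2.cvtColor(c['pixels'],cv2.COLOR_BGR2HSV);return h[...,0],h[...,1],h[...,2]
def rails(c):
    P=cloud(c);H,S,V=hsvm(c);out=[]
    d0=np.array([np.sin(np.radians(10)),np.cos(np.radians(10))]);n0=np.array([d0[1],-d0[0]])
    ref=np.array([.5057,-.0865]);a=(P[...,:2]-ref)@n0;b=(P[...,:2]-ref)@d0
    for x0 in(-.06,0,.06):
        m=(abs(a-x0)<.02)&(abs(P[...,2]-.056)<.004)&(S<80)&(V>100)&(b>(-.03 if x0 else .02))&(b<.15)
        q=P[m][:,:2].astype(np.float32)
        l=cv2.fitLine(q,cv2.DIST_HUBER,0,.001,.001).ravel();
        if l[1]<0:l[:2]*=-1
        out.append((x0,len(q),np.degrees(np.arctan2(l[0],l[1])),(l[2:]-ref)@n0))
    return out
def red_yel(c):
    P=cloud(c);H,S,V=hsvm(c)
    box=(P[...,0]>.48)&(P[...,0]<.64)&(P[...,1]>-.25)&(P[...,1]<.1)
    r=box&((H<6)|(H>174))&(S>150)&(V>100)&(P[...,2]>.045)&(P[...,2]<.075)
    y=box&(H>20)&(H<35)&(S>150)&(V>100)&(P[...,2]>.052)&(P[...,2]<.07)
    return P[r],P[y]
E
python3 - <<'E'
from h import *
np.set_printoptions(precision=4,suppress=True)
for n in('top','side'):
    c=dict(np.load(f'{n}0.npz'))
    for o in rails(c):print(n,o)
    r,y=red_yel(c)
    for yaw in(9.5,10,10.5):
        a=np.radians(yaw);d=np.array([np.sin(a),np.cos(a)])
        R=r[:,:2]@d;Y=y[:,:2]@d
        print(yaw,'mean',Y.mean()-R.mean(),'mid',(np.percentile(Y,[2,98]).mean()-np.percentile(R,[2,98]).mean()),np.ptp(Y),np.ptp(R))
# stereo, zoomed pixel reads
t=dict(np.load('top0.npz'));s=dict(np.load('side0.npz'))
print('tip',tri(t,(290+457/5-.5,190+210/5-.5),s,(215+258/3-.5,120+143/3-.5)))
print('mark',tri(t,(290+128/5-.5,190+107/5-.5),s,(215+157/3,120+233/3)))
print('paddle',tri(t,(290+308/5-.5,190+372/5-.5),s,(215+317/3,120+191/3)))
E
```

```text
top (-0.06, 701, np.float32(10.256748), np.float64(-0.059350676414817026))
top (0, 952, np.float32(10.324047), np.float64(0.0008718042411943566))
top (0.06, 670, np.float32(10.297183), np.float64(0.06042031339180007))
9.5 mean 0.11742416610460862 mid 0.11741841632079576 0.014039762480549271 0.006211473782458843
10 mean 0.1176797727385476 mid 0.11774177970954877 0.013864814123044092 0.0061521945087116975
10.5 mean 0.11792641760217676 mid 0.11805086546340396 0.013737240353717161 0.006092446721533501
side (-0.06, 459, np.float32(10.331328), np.float64(-0.05840646954775394))
side (0, 645, np.float32(10.312319), np.float64(0.0018205449733197637))
side (0.06, 416, np.float32(10.2273655), np.float64(0.06116864953620288))
9.5 mean 0.11870249287098662 mid 0.11730329489294099 0.014081864459723509 0.007205784622955014
10 mean 0.1189439129836025 mid 0.11764535591421627 0.01400529340671874 0.007014795437029875
10.5 mean 0.11917627505673459 mid 0.11796547393545594 0.013927655796397365 0.006823272047273274
tip (array([ 0.5556, -0.1881,  0.0606]), np.float64(0.0005022605223090415))
mark (array([ 0.5906, -0.0736,  0.0606]), np.float64(0.001424950369316876))
paddle (array([ 0.4947, -0.1347,  0.0845]), np.float64(0.00390763670119204))
```

Both views agree: the clamp's yaw is 10.3°, the pointer has to travel 117.9 mm, and the paddle centre is at (0.497, -0.135) with z about 0.076. The heights match the text. I'll close the fingers and turn the tool so that tool y lies along clamp y and tool z along clamp x.

```bash
python3 -m crank '[{"offset":[0,0,0],"spin":-0.142},{"offset":[0,0,0],"spin":-0.142},{"offset":[0,0,0],"spin":-0.142},{"offset":[0,0,0],"spin":-0.142},{"offset":[0,0,0],"spin":-0.142},{"offset":[0,0,0],"spin":-0.142},{"offset":[0,0,0],"spin":-0.142},{"offset":[0,0,0],"spin":0}]' 0
python3 -m crank '[{"offset":[0,0.041,0.0143],"spin":0},{"offset":[0,0.041,0.0143],"spin":0},{"offset":[0,0.041,0.0143],"spin":0},{"offset":[0,0.041,0.0143],"spin":0},{"offset":[0,0.041,0.0143],"spin":0},{"offset":[0,0.041,0.0143],"spin":0},{"offset":[0,0.041,0.0143],"spin":0},{"offset":[0,0.041,0.0143],"spin":0},{"offset":[0,0.041,0.0143],"spin":0},{"offset":[0,0.041,0.0143],"spin":0},{"offset":[0,0.041,0.0143],"spin":0},{"offset":[0,0.041,0.0143],"spin":0}]'
cat >> h.py <<'E'
A=np.radians(10.3);YC=np.array([np.sin(A),np.cos(A),0]);XC=np.array([np.cos(A),-np.sin(A),0]);ZC=np.array([0,0,1.])
RT=np.array([.4969,-.1347,0])
def st():
    s=bot.read_state();R=s['tcp_rot'];p=np.array(s['position']);tip=p+.182*R[:,0]
    print('t',s['time_s'],'tip z %.4f'%tip[2],'clamp rel paddle0 x %.4f y %.4f'%((tip-RT)@XC,(tip-RT)@YC),'err axes y.YC %.4f x %s'%(R[:,1]@YC,np.round(R[:,0],4)),'F x %.1f y %.1f z %.1f'%(s['force']@XC,s['force']@YC,s['force'][2]),'open %.3f'%s['opening'])
E
python3 -c "from h import *;st()"
```

```text
time_s: 2.3
position: [0.2422, -0.5762, 0.4047]
tcp_rot: [[-0.0, 0.178, 0.984], [0.0, 0.984, -0.178], [-1.0, 0.0, -0.0]]
force: [-0.2, -0.1, -0.6]
opening: 0.354
time_s: 3.5
position: [0.4993, -0.1209, 0.405]
tcp_rot: [[0.001, 0.182, 0.983], [-0.0, 0.983, -0.182], [-1.0, -0.0, 0.001]]
force: [0.7, 0.3, -0.7]
opening: 0.008
t 3.5 tip z 0.2230 clamp rel paddle0 x 0.0001 y 0.0139 err axes y.YC 1.0000 x [ 7.e-04 -4.e-04 -1.e+00] F x 0.7 y 0.4 z -0.7 open 0.008
```

```bash
python3 -m crank '[{"offset":[0.03,0,0],"spin":0},{"offset":[0.03,0,0],"spin":0},{"offset":[0.03,0,0],"spin":0},{"offset":[0.02,0,0],"spin":0},{"offset":[0.015,0,0],"spin":0},{"offset":[0,0,0],"spin":0},{"offset":[0,0,0],"spin":0}]'
python3 - <<'E'
from h import *
st()
for n in('side','top'):
    c=bot.capture(n);x0,x1,y0,y1=dict(side=(215,405,120,310),top=(290,410,190,300))[n]
    cv2.imwrite(f'pics/{n}1.png',cv2.resize(c['pixels'][y0:y1,x0:x1],None,fx=3,fy=3))
E
```

```text
time_s: 4.2
position: [0.4988, -0.1227, 0.2799]
tcp_rot: [[-0.0, 0.18, 0.984], [0.0, 0.984, -0.18], [-1.0, 0.0, -0.0]]
force: [-0.5, 0.8, 1.0]
opening: 0.006
t 4.2 tip z 0.0979 clamp rel paddle0 x -0.0003 y 0.0122 err axes y.YC 1.0000 x [-0.  0. -1.] F x -0.6 y 0.7 z 1.0 open 0.006
```

View pics/side1.png

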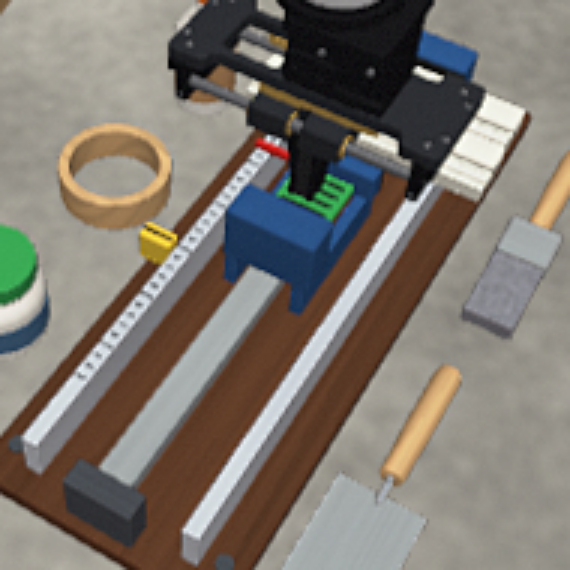

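View pics/top1.png

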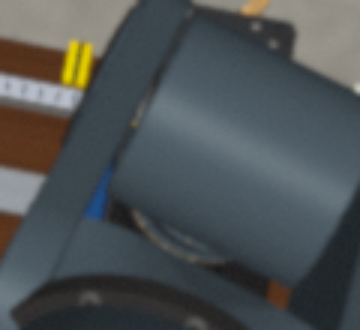

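The side view shows the closed fingers above the paddle at about (315,185), in the saddle and clear of the heel. The top view is blocked by the arm. I'll press now.

```bash
python3 -m crank '[{"offset":[0.012,0,0],"spin":0},{"offset":[0.006,0,0],"spin":0},{"offset":[0.002,0,0],"spin":0},{"offset":[0,0,0],"spin":0}]' ; python3 -c "from h import *;st()"
python3 -m crank '[{"offset":[0.002,0,0],"spin":0},{"offset":[0.002,0,0],"spin":0},{"offset":[0,0,0],"spin":0}]' ; python3 -c "from h import *;st()"
```

```text
time_s: 4.7
position: [0.4984, -0.1225, 0.2593]
tcp_rot: [[-0.001, 0.178, 0.984], [0.001, 0.984, -0.178], [-1.0, 0.0, -0.001]]
force: [0.1, -0.6, 0.6]
opening: 0.002
t 4.7 tip z 0.0773 clamp rel paddle0 x -0.0008 y 0.0123 err axes y.YC 1.0000 x [-1.e-03  5.e-04 -1.e+00] F x 0.2 y -0.5 z 0.6 open 0.002
time_s: 5.0
position: [0.4987, -0.1226, 0.2563]
tcp_rot: [[0.0, 0.178, 0.984], [-0.0, 0.984, -0.178], [-1.0, -0.0, 0.001]]
force: [-0.7, 0.9, 6.7]
opening: 0.004
t 5.0 tip z 0.0743 clamp rel paddle0 x -0.0003 y 0.0122 err axes y.YC 1.0000 x [ 5.e-04 -2.e-04 -1.e+00] F x -0.9 y 0.7 z 6.7 open 0.004
```

```bash
python3 -m crank '[{"offset":[0.002,0,0],"spin":0},{"offset":[0.002,0,0],"spin":0},{"offset":[0,0,0],"spin":0},{"offset":[0,0,0],"spin":0}]' ; python3 -c "from h import *;st()"
```

```text
time_s: 5.4
position: [0.4986, -0.1225, 0.2527]
tcp_rot: [[0.001, 0.178, 0.984], [-0.0, 0.984, -0.178], [-1.0, -0.0, 0.001]]
force: [-2.3, 0.3, 8.5]
opening: 0.003
t 5.4 tip z 0.0707 clamp rel paddle0 x -0.0003 y 0.0122 err axes y.YC 1.0000 x [ 7.e-04 -4.e-04 -1.e+00] F x -2.4 y -0.1 z 8.5 open 0.003
```

```bash
python3 -m crank '[{"offset":[0.001,0,0],"spin":0},{"offset":[0,0.004,0],"spin":0},{"offset":[0,0.003,0],"spin":0},{"offset":[0,0.002,0],"spin":0},{"offset":[0,0,0],"spin":0}]' ; python3 -c "from h import *;st()"
python3 -m crank '[{"offset":[0,0.002,0],"spin":0},{"offset":[0,0.002,0],"spin":0},{"offset":[0,0.002,0],"spin":0},{"offset":[0,0,0],"spin":0}]' ; python3 -c "from h import *;st()"
```

```text
time_s: 5.9
position: [0.5002, -0.1144, 0.2519]
tcp_rot: [[0.001, 0.177, 0.984], [-0.002, 0.984, -0.177], [-1.0, -0.002, 0.001]]
force: [-2.9, -2.3, 9.4]
opening: 0.008
t 5.9 tip z 0.0699 clamp rel paddle0 x -0.0001 y 0.0202 err axes y.YC 1.0000 x [ 8.0e-04 -2.3e-03 -1.0e+00] F x -2.5 y -2.7 z 9.4 open 0.008
time_s: 6.3
position: [0.5014, -0.1086, 0.2519]
tcp_rot: [[0.001, 0.177, 0.984], [-0.002, 0.984, -0.177], [-1.0, -0.002, 0.001]]
force: [-1.9, -4.8, 8.9]
opening: 0.007
t 6.3 tip z 0.0699 clamp rel paddle0 x -0.0000 y 0.0261 err axes y.YC 1.0000 x [ 0.001  -0.0025 -1.    ] F x -1.1 y -5.1 z 8.9 open 0.007
```

```bash
cat >> h.py <<'E'
def rem():
    c=bot.capture('side');r,y=red_yel(c);R=r[:,:2]@YC[:2];Y=y[:,:2]@YC[:2]
    H=lambda z:None
    print('remaining mean %.4f mid %.4f'%(Y.mean()-R.mean(),np.percentile(Y,[2,98]).mean()-np.percentile(R,[2,98]).mean()),len(R),len(Y),'z',r[:,2].mean());return c
E
python3 - <<'E'
from h import *
rem()
E
python3 -m crank '[{"offset":[0,0.005,0],"spin":0},{"offset":[0,0.005,0],"spin":0},{"offset":[0,0.005,0],"spin":0},{"offset":[0,0.005,0],"spin":0},{"offset":[0,0,0],"spin":0}]'
python3 - <<'E'
from h import *
st();rem()
E
```

```text
time_s: 6.85
position: [0.5052, -0.0886, 0.252]
tcp_rot: [[0.002, 0.177, 0.984], [-0.002, 0.984, -0.177], [-1.0, -0.002, 0.002]]
force: [-2.3, -1.7, 8.2]
opening: 0.01
t 6.85 tip z 0.0700 clamp rel paddle0 x 0.0004 y 0.0465 err axes y.YC 1.0000 x [ 0.002  -0.0022 -1.    ] F x -1.9 y -2.1 z 8.2 open 0.010h.py:49: RuntimeWarning: Mean of empty slice.
  print('remaining mean %.4f mid %.4f'%(Y.mean()-R.mean(),np.percentile(Y,[2,98]).mean()-np.percentile(R,[2,98]).mean()),len(R),len(Y),'z',r[:,2].mean());return c
  ret = ret.dtype.type(ret / rcount)
Traceback (most recent call last):
  File "h.py", line 49, in rem
    print('remaining mean %.4f mid %.4f'%(Y.mean()-R.mean(),np.percentile(Y,[2,98]).mean()-np.percentile(R,[2,98]).mean()),len(R),len(Y),'z',r[:,2].mean());return c
                                                                                           ~~~~~~~~~~~~~^^^^^^^^^^
IndexError: index -1 is out of bounds for axis 0 with size 0
h.py:49: RuntimeWarning: Mean of empty slice.
  print('remaining mean %.4f mid %.4f'%(Y.mean()-R.mean(),np.percentile(Y,[2,98]).mean()-np.percentile(R,[2,98]).mean()),len(R),len(Y),'z',r[:,2].mean());return c
  ret = ret.dtype.type(ret / rcount)
Traceback (most recent call last):
  File "h.py", line 49, in rem
    print('remaining mean %.4f mid %.4f'%(Y.mean()-R.mean(),np.percentile(Y,[2,98]).mean()-np.percentile(R,[2,98]).mean()),len(R),len(Y),'z',r[:,2].mean());return c
                                                                                           ~~~~~~~~~~~~~^^^^^^^^^^
IndexError: index -1 is out of bounds for axis 0 with size 0
```

The pointer is hidden in the side view, so I'll look at the picture itself.

Run:
```python
from h import *
c=bot.capture('side');cv2.imwrite('pics/side2.png',cv2.resize(c['pixels'][120:310,215:405],None,fx=3,fy=3))
P=cloud(c);H,S,V=hsvm(c)
m=(H>100)&(H<120)&(S>150)&(P[...,2]>.098)&(P[...,2]<.113);q=P[m][:,:2].astype(np.float32)
print(len(q),cv2.minAreaRect(q)); r=cv2.minAreaRect(q)[0];print('heel moved',(np.array(r)-[.5059,-.0855])@YC[:2])
```

```text
465 ((0.7629651427268982, -0.2783743143081665), (0.2617419958114624, 0.7118825912475586), 31.338741302490234)
heel moved -0.14380233510072626
```

View pics/side2.png

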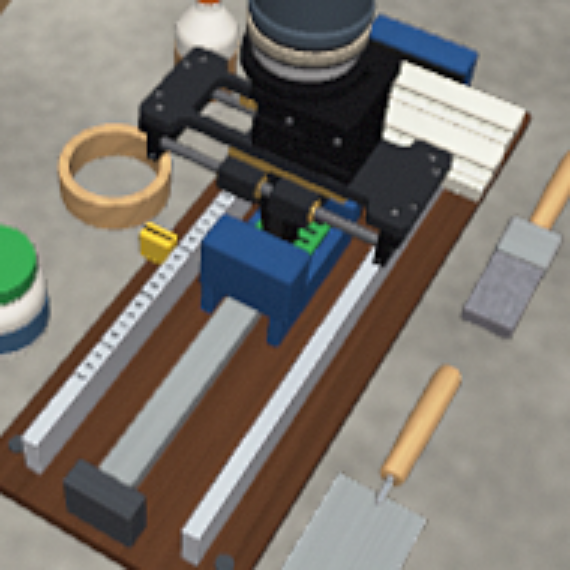

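The jaw moved with the fingers, and the heel's top edge is now at about (255,240). The gripper hides the pointer, so I'll track the heel instead.

```bash
cat >> h.py <<'E'
def heel(c):
    P=cloud(c);H,S,V=hsvm(c)
    m=(H>100)&(H<120)&(S>150)&(P[...,2]>.098)&(P[...,2]<.113)&(abs((P-RT)@XC)<.05)&((P-RT)@YC>0)
    q=P[m]-RT;Y=q@YC;return len(q),np.percentile(Y,[3,50,97]),q[:,2].mean()
E
python3 - <<'E'
from h import *
print(heel(dict(np.load('side0.npz'))),heel(bot.capture('side')))
st()
E
```

```text
(432, array([0.03831433, 0.05413121, 0.06565464]), np.float64(0.1051064329875114)) (463, array([0.07052701, 0.08671868, 0.09825662]), np.float64(0.10523462465019659))
t 7.0 tip z 0.0700 clamp rel paddle0 x 0.0004 y 0.0465 err axes y.YC 1.0000 x [ 0.002  -0.0018 -1.    ] F x -1.6 y -2.0 z 7.1 open 0.006
```

```bash
python3 -m crank '[{"offset":[0,0.006,0],"spin":0},{"offset":[0,0.007,0],"spin":0},{"offset":[0,0.007,0],"spin":0},{"offset":[0,0.007,0],"spin":0},{"offset":[0,0.007,0],"spin":0},{"offset":[0,0.006,0],"spin":0},{"offset":[0,0,0],"spin":0}]'
python3 - <<'E'
from h import *
c=bot.capture('side');print(heel(c));st();cv2.imwrite('pics/side3.png',cv2.resize(c['pixels'][120:310,215:405],None,fx=3,fy=3))
E
```

```text
time_s: 7.7
position: [0.5126, -0.049, 0.252]
tcp_rot: [[0.003, 0.177, 0.984], [-0.002, 0.984, -0.177], [-1.0, -0.001, 0.003]]
force: [-0.3, -0.6, 7.2]
opening: 0.003
(494, array([0.10836007, 0.12502619, 0.13718537]), np.float64(0.10519819288912759))
t 7.75 tip z 0.0701 clamp rel paddle0 x 0.0007 y 0.0869 err axes y.YC 1.0000 x [ 0.0029 -0.0017 -1.    ] F x -1.4 y -0.8 z 7.8 open 0.004
```

View pics/side3.png

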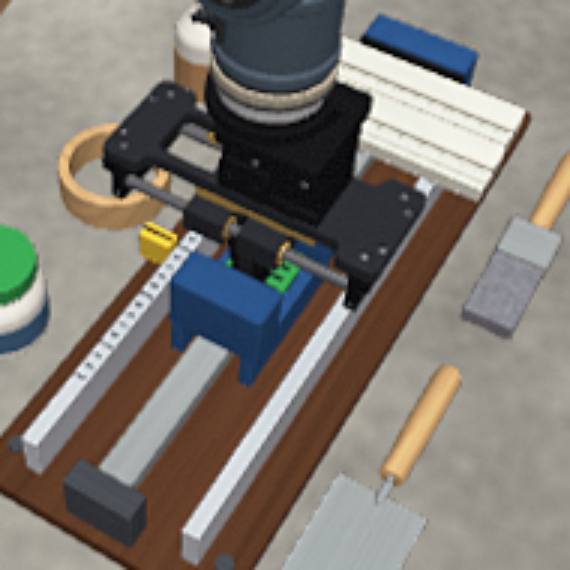

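```bash
python3 -m crank '[{"offset":[0,0.006,0],"spin":0},{"offset":[0,0.006,0],"spin":0},{"offset":[0,0.006,0],"spin":0},{"offset":[0,0.006,0],"spin":0},{"offset":[0,0.006,0],"spin":0},{"offset":[0,0.005,0],"spin":0},{"offset":[0,0,0],"spin":0},{"offset":[0,0,0],"spin":0}]'
python3 - <<'E'
from h import *
for n in('side','top'):
    c=bot.capture(n);print(n,heel(c));cv2.imwrite(f'pics/{n}4.png',c['pixels'])
st()
E
```

```text
time_s: 8.55
position: [0.5189, -0.0148, 0.2521]
tcp_rot: [[0.003, 0.177, 0.984], [-0.002, 0.984, -0.177], [-1.0, -0.001, 0.004]]
force: [-0.4, -0.5, 7.7]
opening: 0.004
side (529, array([0.14330331, 0.15931671, 0.17110361]), np.float64(0.1052497518240712))Traceback (most recent call last):
  File "<stdin>", line 3, in <module>
  File "h.py", line 53, in heel
    q=P[m]-RT;Y=q@YC;return len(q),np.percentile(Y,[3,50,97]),q[:,2].mean()
                                   ~~~~~~~~~~~~~^^^^^^^^^^^^^
    return _quantile_unchecked(
        a, q, axis, out, overwrite_input, method, keepdims, weights)
    return _ureduce(a,
                    func=_quantile_ureduce_func,
    ...<5 lines>...
                    overwrite_input=overwrite_input,
                    method=method)
    r = func(a, **kwargs)
    result = _quantile(arr,
                       quantiles=q,
    ...<2 lines>...
                       out=out,
                       weights=wgt)
    slices_having_nans = np.isnan(arr[-1, ...])
                                  ~~~^^^^^^^^^
IndexError: index -1 is out of bounds for axis 0 with size 0
```

View pics/side4.png

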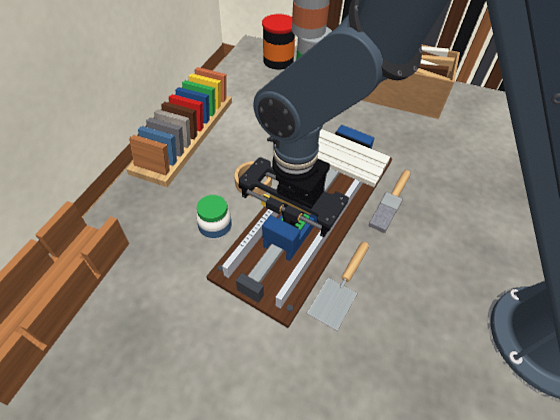

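```bash
python3 -m crank '[{"offset":[0,0.004,0],"spin":0},{"offset":[0,0.003,0],"spin":0},{"offset":[0,0.003,0],"spin":0},{"offset":[0,0,0],"spin":0},{"offset":[0,0,0],"spin":0}]'
python3 - <<'E'
from h import *
c=bot.capture('side');a=heel(dict(np.load('side0.npz')));b=heel(c);print(b[1]-a[1],b[2]-a[2]);st()
# independent: yellow centre in this view vs heel (pointer 49+33.. fixed relation from first view)
r,y=red_yel(c);print(len(r),len(y))
cv2.imwrite('pics/side5.png',cv2.resize(c['pixels'][120:310,215:405],None,fx=3,fy=3))
E
```

```text
time_s: 9.15
position: [0.5207, -0.0052, 0.2521]
tcp_rot: [[0.003, 0.177, 0.984], [-0.002, 0.984, -0.177], [-1.0, -0.002, 0.004]]
force: [-2.2, -2.1, 7.5]
opening: 0.001
[0.11402916 0.11436719 0.1151047 ] 0.00015308436600632025
t 9.2 tip z 0.0701 clamp rel paddle0 x 0.0010 y 0.1314 err axes y.YC 1.0000 x [ 0.0033 -0.0021 -1.    ] F x 0.0 y -3.0 z 8.7 open 0.006
0 20
```

View pics/side5.png

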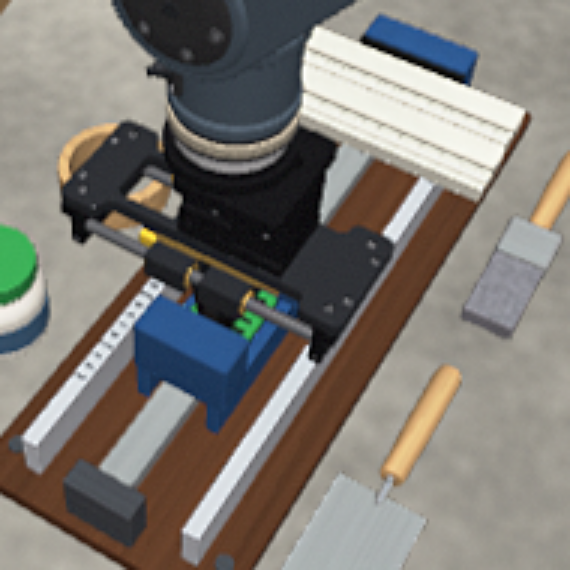

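```bash
python3 -m crank '[{"offset":[0,0.0017,0],"spin":0},{"offset":[0,0.0017,0],"spin":0},{"offset":[0,0,0],"spin":0},{"offset":[0,0,0],"spin":0}]'
python3 - <<'E'
from h import *
a=heel(dict(np.load('side0.npz')))
for i in range(3):
    c=bot.capture('side');b=heel(c);print(b[1]-a[1],b[2]-a[2])
st()
E
```

```text
time_s: 9.6
position: [0.5213, -0.002, 0.2521]
tcp_rot: [[0.003, 0.177, 0.984], [-0.002, 0.984, -0.177], [-1.0, -0.002, 0.004]]
force: [-1.2, -3.8, 8.5]
opening: 0.005
[0.11753062 0.11765359 0.11832756] 0.00013377785446148927
[0.11707347 0.11731542 0.11825852] 0.0001914157226672597
[0.1173089  0.11765113 0.11818   ] 5.745872954809883e-05
t 9.75 tip z 0.0701 clamp rel paddle0 x 0.0009 y 0.1346 err axes y.YC 1.0000 x [ 0.0032 -0.0024 -1.    ] F x -0.3 y -3.5 z 8.6 open 0.010
```

The heel has moved about 117.7 mm, against 117.9 needed. I'll lift straight up, then move clear.

```bash
python3 -m crank '[{"offset":[-0.003,0,0],"spin":0},{"offset":[-0.004,0,0],"spin":0},{"offset":[-0.006,0,0],"spin":0},{"offset":[-0.015,0,0],"spin":0},{"offset":[-0.03,0,0],"spin":0},{"offset":[-0.04,0,0],"spin":0},{"offset":[-0.04,0,0],"spin":0},{"offset":[-0.03,0,0],"spin":0}]'; python3 -m crank '[{"offset":[0,-0.041,-0.0143],"spin":0},{"offset":[0,-0.041,-0.0143],"spin":0},{"offset":[0,-0.041,-0.0143],"spin":0},{"offset":[0,-0.041,-0.0143],"spin":0},{"offset":[0,-0.041,-0.0143],"spin":0},{"offset":[0,-0.041,-0.0143],"spin":0},{"offset":[0,-0.041,-0.0143],"spin":0},{"offset":[0,-0.041,-0.0143],"spin":0},{"offset":[0,-0.041,-0.0143],"spin":0},{"offset":[0,-0.041,-0.0143],"spin":0},{"offset":[0,-0.041,-0.0143],"spin":0},{"offset":[0,-0.041,-0.0143],"spin":0}]'; python3 -m crank '[{"offset":[0,-0.04,0],"spin":0},{"offset":[0,-0.04,0],"spin":0},{"offset":[0,-0.03,0],"spin":0},{"offset":[0,0,0],"spin":0}]'
python3 - <<'E'
from h import *
np.set_printoptions(precision=4,suppress=True)
st()
for n in('side','top'):
    c=bot.capture(n);cv2.imwrite(f'pics/{n}6.png',c['pixels']);c0=dict(np.load(f'{n}0.npz'))
    b=heel(c)[1]-heel(c0)[1];r,y=red_yel(c);R=r[:,:2]@YC[:2];Y=y[:,:2]@YC[:2]
    print(n,'heel',b,'rem mean',Y.mean()-R.mean(),'mid',np.percentile(Y,[2,98]).mean()-np.percentile(R,[2,98]).mean(),len(R),len(Y))
    P=cloud(c);H,S,V=hsvm(c);g=(H>45)&(H<80)&(S>120)&(V>60)&(abs((P-RT)@XC)<.03)&(abs((P-RT)@YC-.118)<.03);print('paddle',P[g].mean(0))
    np.savez(f'{n}6.npz',**{k:v for k,v in c.items() if k in('pixels','depth','K','world_to_cam')})
    for l in('strip_a','glue','paint_pot','tape','brush','putty_knife'):
        print(l,[(round(q['p'],2),np.round(q['extent'],1)) for q in bot.regions_of(l,c)[:2]])
    x0,x1,y0,y1=dict(side=(215,405,120,310),top=(290,410,190,300))[n];k=dict(side=3,top=5)[n]
    cv2.imwrite(f'pics/{n}6z.png',cv2.resize(c['pixels'][y0:y1,x0-(60 if n=='top' else 0):x1-(0 if n=='side' else 20)],None,fx=k,fy=k,interpolation=cv2.INTER_CUBIC))
E
```

```text
time_s: 10.55
position: [0.5205, -0.0009, 0.4212]
tcp_rot: [[0.002, 0.178, 0.984], [-0.0, 0.984, -0.178], [-1.0, 0.0, 0.002]]
force: [0.8, -0.6, -0.3]
opening: 0.002
time_s: 11.75
position: [0.263, -0.4558, 0.4187]
tcp_rot: [[0.0, 0.178, 0.984], [0.001, 0.984, -0.178], [-1.0, 0.001, 0.0]]
force: [0.6, -0.8, 0.9]
opening: 0.005
time_s: 12.15
position: [0.2433, -0.5666, 0.4184]
tcp_rot: [[0.0, 0.181, 0.984], [-0.003, 0.984, -0.181], [-1.0, -0.003, 0.001]]
force: [0.0, -0.2, 0.2]
opening: 0.006
t 12.15 tip z 0.2364 clamp rel paddle0 x -0.1721 y -0.4708 err axes y.YC 1.0000 x [ 0.0003 -0.0033 -1.    ] F x 0.0 y -0.2 z 0.2 open 0.006
side heel [0.1181 0.1178 0.1183] rem mean 0.0012041264521285705 mid 0.00010796166691923181 36 68
paddle [ 0.517  -0.0239  0.0764]
strip_a [(0.72, array([348.4, 148. ,  75.5,  41.6])), (0.61, array([341.8, 161.8,  88.3,  48.9]))]
glue [(0.89, array([282.6, 133.9,  19.7,  46.9]))]
paint_pot [(0.72, array([215.2, 217.7,  35.5,  47. ])), (0.23, array([255.2, 178.1,  36.3,  39.4]))]
tape [(0.63, array([254. , 177.7,  37. ,  41.2]))]
brush [(0.92, array([388.9, 203.3,  40.5,  61.5]))]
putty_knife [(0.91, array([340.1, 285.9,  60.2,  85.1]))]
top heel [0.1173 0.1173 0.1176] rem mean -0.0005042378687830085 mid -0.000676074161887523 44 113
paddle [ 0.5186 -0.0181  0.076 ]
strip_a [(0.62, array([438.6, 283.6,  46.9, 122.6]))]
glue [(0.58, array([433.2, 193.1,  43.6,  38.9])), (0.3, array([283.2, 252. ,  35.7,  31.2]))]
paint_pot [(0.82, array([274.3, 162.4,  40.4,  47.2]))]
tape [(0.56, array([357.9, 179.2,  45.7,  52.6])), (0.37, array([256.6, 324.5, 115.2,  44. ]))]
brush [(0.56, array([396.1, 356.3, 118.2,  36. ]))]
putty_knife [(0.77, array([255.9, 322. , 114.5,  45.8]))]
```

View pics/top6z.png

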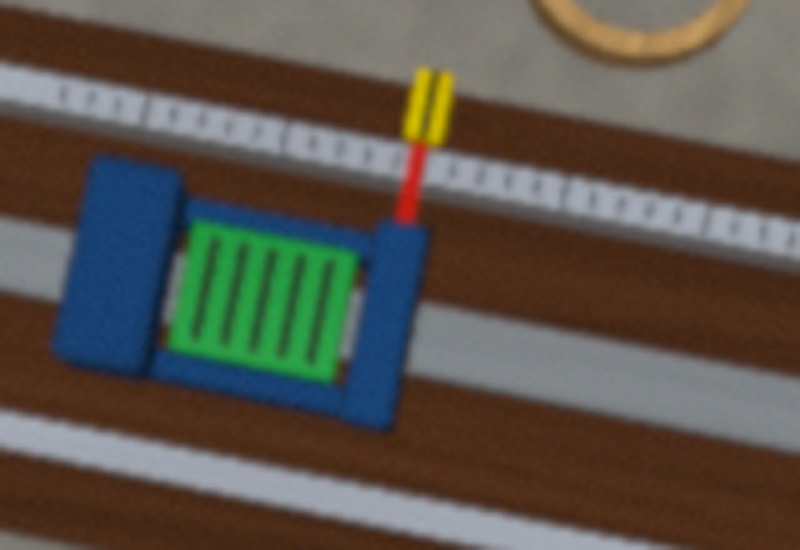

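View pics/side6z.png

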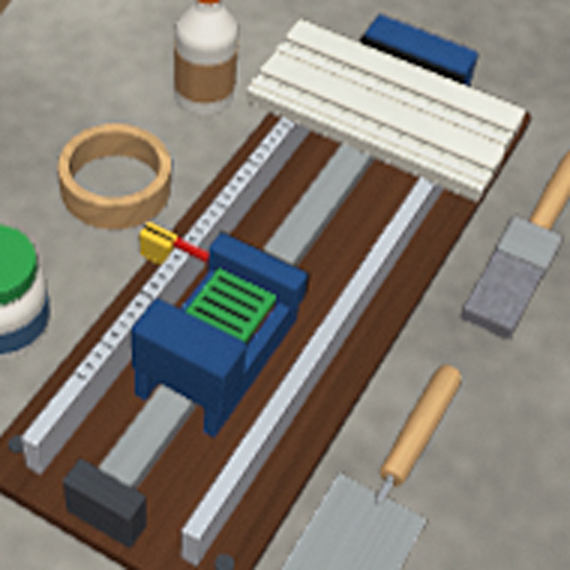

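Run:
```python
from h import *
# images differences outside the jaw
for n in('side','top'):
    a=cv2.imread(f'pics/{n}0.png');b=cv2.imread(f'pics/{n}6.png');d=cv2.absdiff(a,b).max(2)
    cv2.imwrite(f'pics/{n}d.png',np.clip(d.astype(int)*3,0,255).astype(np.uint8))
```

```text
(no output)
```

View pics/topd.png

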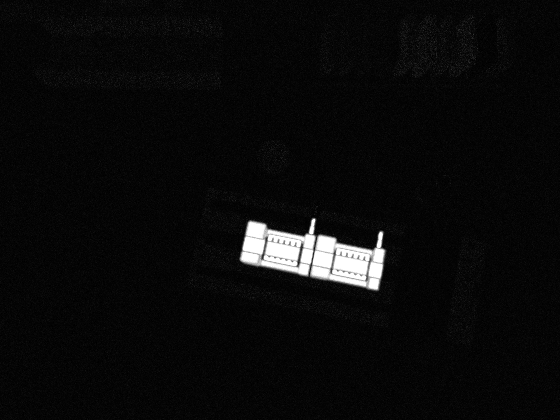

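The difference image shows only the jaw moved. I'll do one subpixel check of pointer against line.

Run:
```python
from h import *
from scipy.ndimage import map_coordinates
for n in('top','side'):
    c=dict(np.load(f'{n}6.npz'));im=c['pixels'].astype(float)
    # rectified samples in clamp frame on plane z
    def sample(xs,ys,z):
        X,Yv=np.meshgrid(xs,ys);pts=RT+X[...,None]*XC+Yv[...,None]*YC+np.array([0,0,z])
        uv=np.array([proj(c,p) for p in pts.reshape(-1,3)])
        return np.stack([map_coordinates(im[...,k],[uv[:,1],uv[:,0]],order=1).reshape(X.shape) for k in range(3)],-1)
    # tip (initial) x in clamp = (tip-RT)@XC
    ys=np.arange(.05,.11,.00025)
    A1=sample(np.arange(.046,.062,.001),ys,.063);red=np.clip(A1[...,2]-A1[...,:2].max(-1)-60,0,None).sum(1)
    A2=sample(np.arange(.072,.092,.001),ys,.060);yel=np.clip(A2[...,1]-A2[...,0]-40,0,None).sum(1)
    yc=(red*ys).sum()/red.sum();ym=(yel*ys).sum()/yel.sum()
    w=abs(ys-ym)<.004;dark=(yel[w].max()-yel[w]);yl=(dark**2*ys[w]).sum()/(dark**2).sum()
    print(n,'pointer %.4f marker centre %.4f line %.4f'%(yc,ym,yl),red.max(),yel.max())
```

```text
top pointer 0.0768 marker centre 0.0762 line 0.0762 1499.074458560628 2881.1540196884366
side pointer 0.0777 marker centre 0.0823 line 0.0847 1780.2612789554682 2348.7785882458165
```

```bash
python3 -c "
from rig import bot
print(bot.hand_in())"
```

```text
the job is handed in; nothing more can be done
None
```

The jaw is pushed back with its red pointer level with the yellow marker, and I handed the job in after about 12 s of robot time. I pressed the paddle down with the closed fingertips to about 8 mm and held it there while pushing the jaw about 118 mm. Then I lifted straight off and moved the arm clear.

**Last checks:**
- **Pointer against marker:** the top view put the pointer 0.5–0.7 mm past the line. Depth data from the side view gave 0.1–1.2 mm short of it. A subpixel check in the side view disagreed by 5–7 mm. I discounted it because the marker's side face also counts as yellow there, and the pictures show the pointer level.
- **Paddle:** it is back up, with its top at about 76 mm, as at the start. The ratchet's hold was not tested separately.
- **Everything else:** a before/after comparison of the top view shows only the jaw moved, and the side view looks the same. The trained network found only one of the two strips in the last top view, but it found both in the side view.
- **Forces:** the largest readings at the end of each move were about 10 N at the wrist.

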